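Hold a heat sink seated in the test fixture

ROBOT

A 6-joint arm with a two-finger parallel gripper is mounted at the origin on the work surface. World frame = base frame: x ahead of the robot, y to its left, z up, the work surface at z = 0. Lengths are in m, angles in rad, forces in N, time in s.
With the tool pointing down it reaches from about 0.375 to 0.9 m from the base axis. Payload 3.1 kg.
Tool frame: the origin (TCP) lies on the centre line of the jaws, within the pads' length; the fingertips stand 11 mm ahead of it and the grasp point (between the pads) lies 8 mm behind it; x points along the fingers, y is the direction in which the jaws open and shut, and the axes are right-handed (so a half turn about x gives the same grasp; the last joint's range is limited). The gripper opens to 87 mm and grips with 3 to 60 N. Pads are 19 mm wide; open, the fingers measure 117 mm over their backs; the gripper's body (75 mm by 190 mm) begins 51 mm behind the grasp point.
Start: joints at [1.04, 0.527, 1.433, -0, 1.181, -0.178], TCP at [0.215, 0.587, 0.234] pointing down, gripper open.
Joint ranges: [-3.08, 3.08], [-0.75, 2.2], [0.22, 2.44], [-1.43, 4.57], [0, 2.65], [-2.85, 2.85]. Speed limits (rad/s): [2.79, 2.79, 3.14, 3.14, 3.14, 3.14].

INTERFACE

Orientations are given as a unit quaternion [x, y, z, w].
In Python, from rig import robot, camera, camera_info gives the robot as it stands.
- The arm moves only by the shell command python3 -m inch 'ROWS' [FORCE]. ROWS is JSON, a list that holds one entry, the list of rows, each a list of 5 numbers: the shift along the tool's x, y, z in cm, then the turn about the tool's x in rad, then the opening, from 0 (shut) to 1 (fully open). A call has 1 to 8 rows; each row shifts and turns the pose as measured when the row begins, along the tool's axes as they then stand; what a row does not reach is not made up. A row lasts 1/12 s, in which the tool goes at most 41.7 mm and 7.16 degrees, less where a joint would pass 70% of its speed; a pose out of reach is approached as far as the arm can. A call with a gripper value outside its range is refused whole. The fingers move at their own pace and stop on an object; FORCE is the grip in N (left out, the last holds). Time passes only in rows, so rows that do not move let the fingers close. It gives the time, the measured TCP pose, the force and the opening at its end, in the units of the state.
- robot.get_obs(): the state, without advancing time (a new reading comes with each control period).
- camera(name): name is "side" or "top"; returns the picture (400x640x3 uint8, red, green, blue); there is no depth.
- camera_info(name): a dict with "camera_matrix" (3x3 intrinsics, pixels), "dist" ([k1, k2, p1, p2, k3] as OpenCV has them; the pictures are not rectified), "rvec" (rotation vector, rad) and "tvec" (3), from world to camera coordinates, as OpenCV has them. Camera axes: x right, y down, z forward; pixel columns grow to the right and rows downward; lengths in m; the calibration is good to about 2 mm. A picture is of the moment at which its call begins. camera_info takes no time and is no camera call.
- robot.hand_in(): hands the job in, once; it reports no verdict.
The state is a dict: "time": time; "q": joint angles; "joint_velocities": joint speeds; "joint_torque": joint torques, N m; "position": TCP position; "tool_rot": TCP orientation; "ft_force": force on the tool from outside, world axes, zero at the start; "moment": the same for the moment, N m; "grip_width": finger opening in m.
Only numpy, scipy, OpenCV 4.12 (cv2) and the standard library are available. Lean on these libraries where they do the work, as an engineer would, in place of code of your own. Each camera call takes 0.05 s, during which the arm holds its last target. There are 200 camera calls.

TASK

Swing the test fixture's red-pegged latch fully clear of the lid, open the clear lid until it stands upright, then bring the dark heat sink square against the fence behind it, centred on the brass contact, foot flat on the bed, and push it firmly down and back so that it is pressed against bed and fence at once. Finish while still holding it pressed like that: do not let go. Leave the other things on the bench where they are.

Things in the scene. Friction and masses are not known exactly. Their poses are not given: they have to be found in the camera images.
- fixture: Blue test fixture, fixed to the bench: a black base board (190 mm along its x, 440 mm along its y, 8 mm thick; top 8 mm above the bench) carrying an open box 170 x 220 mm outside, walls 8 mm thick, rim 70 mm above the bench. Origin: under the centre of the box, at bench height. Its +x points from the box's front wall (robot side) to its rear wall and hinge, +y to its left, z up. The latch stands on the board beside the box on -y, two loose bystanders lie on the board on +y.
- bed: Aluminium bed plate inside the box, fixed, 107 mm along the fixture's x by 204 mm along y; its flat upper face is 12 mm above the bench and reaches from the front wall to the fence. Origin: 8 mm above the bench, below the fixture's centre; axes as the fixture's.
- fence: Fence across the box behind the bed, fixed: white bar 180 mm long along y, with a brass contact block 46 mm long at its middle, 6 mm proud towards the robot; top 56 mm above the bench. Friction on brass and bed takes up part of a push: press about 15 N down and 7 to 10 N back. Origin: middle of the foot of the brass's front face, on the bed's upper face; axes as the fixture's.
- fence_mid (a point): Centre of the front face of the fence's brass contact block, 22 mm above the bed, 30 mm in +x from the fixture's origin; axes as the fixture's, x pointing into the fence.
- latch (a joint): Latch lever, turning about an upright pivot beside the box's -y wall. 0: its 35 mm steel nose lies across the lid's edge and really blocks the lid; its red peg points away from the box (fixture -y). Grows anticlockwise seen from above, the peg swinging to the fixture's +x, to the stop at 1.75 rad; the nose is wholly off the lid from 1.25 rad. Light friction (1 to 2 N at the peg); stays where it is left.
- latch_peg (a point): Half-way up the latch's upright red peg, 14 mm thick and 40 mm tall (86 to 126 mm above the bench), 55 mm from the pivot axis.
- latch_pivot (a point): On the latch's upright pivot axis, at the height of point latch_peg.
- lid (a joint): Clear lid with a grey rim, 170 x 220 x 6 mm, hinged along the top of the box's rear wall. 0: shut; grows as it opens: 1.57 rad upright, stop at 1.9. Stiff hinge: it stays at any angle; 2 to 3 N at its bar moves it.
- lid_bar (a point): Middle of the lid's red round pull bar, 10 mm thick, 74 mm free length along the fixture's y, in the lid's plane, 40 mm clear in front of the lid's front edge (35 mm gap) and 210 mm from the hinge line; 73 mm above the bench when shut. Turns with the lid.
- lid_hinge (a point): Middle of the lid's hinge line (along the fixture's y), 73 mm above the bench, 85 mm in +x from the fixture's origin.
- sink_center (a point): The dark heat sink that lies loose on the bed under the lid, 110 to 210 g: a foot 48 mm along its x, 56 mm along its y, 8 mm thick, with a finned upright 26 mm thick (x), 56 mm wide (y) and 40 mm tall rising from the +x part of the foot; so a 22 mm deep step lies on its -x side. This point is the centre of the upright, 20 mm above the sink's underside and 13 mm in -x from its flat +x back face, which belongs against the fence. x points to the fence (within 15 degrees), z up.
- sink: The same dark heat sink; origin at the centre of its underside, 11 mm in -x from point sink_center; axes the same.
- spare_sink: Bystander: small bright heat sink 30 x 36 x 26 mm on the base board's +y part. Origin: centre of its underside.
- flux_jar: Bystander: small jar, 36 mm across, 40 mm tall, on the base board's +y part. Origin: centre of its underside.
- meter: Bystander: yellow multimeter 150 x 78 x 36 mm lying to the left. Origin: centre of its underside.
- board: Bystander: green circuit board 120 x 90 mm, parts up to 26 mm high, to the left. Origin: centre of its underside.
- tape_roll: Bystander: blue tape roll, 90 mm across, 22 mm tall, lying flat to the right. Origin: centre of its underside.
- solder_reel: Bystander: orange reel, 52 mm across, 40 mm tall, to the right. Origin: centre of its underside.
- driver: Bystander: screwdriver with a red handle lying to the right. Origin: on its underside.

How it is judged:
On the way, in this order (a step that is already met when the one before it is completed fails the run):
1. the latch is swung clear of the lid (1.25 rad or more), the lid still shut (value of joint latch above 1.25 rad and value of joint lid below 0.3 rad), for 0.2 s.
2. the lid stands upright (1.3 rad or more) (value of joint lid above 1.3 rad), for 0.2 s.
At the end, for the whole second after the job is handed in: Latch past 1.25 rad, lid past 1.3 rad; heat sink at rest on the bed, back face within 3 mm of the fence, centred on the brass to 10 mm, square and level to 0.06 rad, held by the fingers with over 3 N on the fence and over 5 N on the bed (weight included) (x of sink_center in the frame of fence_mid above -0.016 m and y of sink_center in the frame of fence_mid between -0.01 and 0.01 m and angle between the x axis of sink and the x axis of fence, either way round below 0.06 rad and angle between sink's own z axis and vertical below 0.06 rad and z of sink_center in the frame of bed below 0.027 m and contact force between sink and fence above 3 N and contact force between sink and bed above 5 N and contact force between the fingers and sink above 3 N and linear speed of sink below 0.01 m/s and value of joint latch above 1.25 rad and value of joint lid above 1.3 rad); the arm keeps its last pose, push and grip.
It fails at once if a bystander is pushed more than 30 mm from its place (distance of any of spare_sink, flux_jar, meter, board, tape_roll, solder_reel, driver from where it was at the start of the episode above 0.03 m).
It also fails if it takes over 72 s, if anything falls off the work surface, if the arm or the gripper's body presses on something with over 40 N, if the wrist force passes 120 N, or if a joint passes its speed limit or range.

## Working session

There is one attempt and no reset: what is moved stays moved. The work goes in short steps, Python scripts to look and compute and a shell command to move; the robot and the scene stay as the last step left them, time stands still between calls to the robot, and variables do not carry over. Pictures are saved under pics/ and viewed, about 8 in all and at most 12, crops included, and the job is handed in when it is done.

```bash
mkdir -p pics; ls
python3 - <<'E'
from rig import robot,camera,camera_info
import cv2,numpy as np
o=robot.get_obs();print(o)
for n in("top","side"):
    i=camera_info(n);print(n,i)
    cv2.imwrite(f"pics/{n}0.png",camera(n)[:,:,::-1])
E
```

```text
pics
{'time': 0.0, 'q': array([ 1.04051345e+00,  5.28479209e-01,  1.43389771e+00, -2.23937134e-05,
        1.18138182e+00, -1.78502653e-01]), 'joint_velocities': array([ 3.02275822e-04,  5.84495482e-05,  1.05000635e-03,  1.33784800e-03,
       -1.28490919e-05, -3.37569317e-05]), 'joint_torque': array([-6.27105401e-04, -4.40033412e+01, -1.76594996e+01,  6.31288067e-02,
        5.82902832e-02, -1.59876358e-04]), 'position': array([0.21497323, 0.58611472, 0.23256505]), 'tool_rot': array([ 0.12300897,  0.69645596, -0.12445052,  0.69593818]), 'ft_force': array([-0.44572218,  0.486091  ,  0.27911034]), 'moment': array([ 0.01038425, -0.00966665, -0.01475827]), 'grip_width': 0.08644344188258368}
top {'camera_matrix': array([[403.67546429,   0.        , 321.87716658],
       [  0.        , 403.67546429, 193.48221569],
       [  0.        ,   0.        ,   1.        ]]), 'dist': array([-0.09279954,  0.        ,  0.        ,  0.        ,  0.        ]), 'rvec': array([ 2.10998401, -2.1469292 ,  0.19721799]), 'tvec': array([-0.03709382,  0.52789524,  1.20761269])}
side {'camera_matrix': array([[412.77849595,   0.        , 325.26490013],
       [  0.        , 412.77849595, 202.32814489],
       [  0.        ,   0.        ,   1.        ]]), 'dist': array([-0.00339052,  0.        ,  0.        ,  0.        ,  0.        ]), 'rvec': array([ 0.56017889, -2.64238078,  1.26297344]), 'tvec': array([0.45735625, 0.2380315 , 1.1283455 ])}
```

View pics/top0.png

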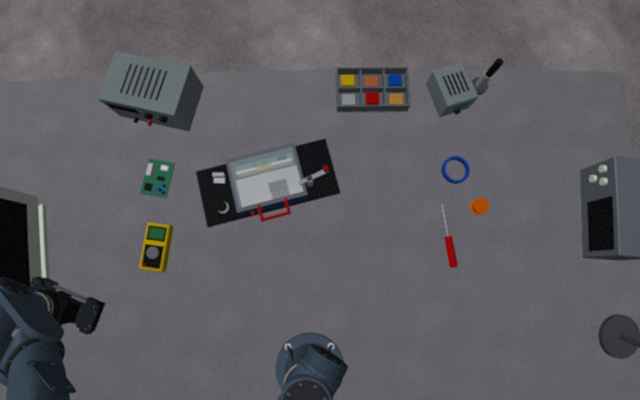

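View pics/side0.png

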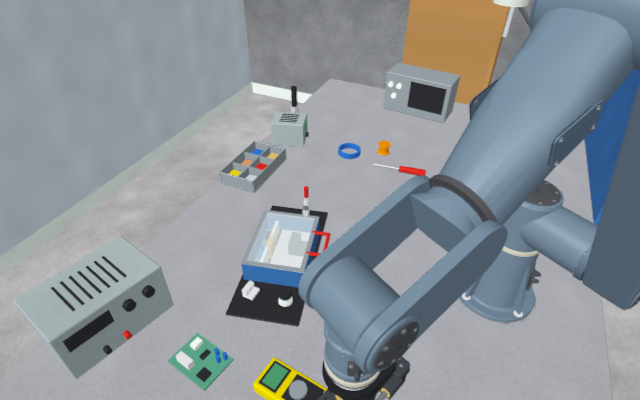

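The top view shows the black board with corners near (197,172), (327,139), (339,193) and (208,227). The latch peg is at about (325,170), the lid bar at about (273,212), and the sink under the lid at about (279,187). Next I'll measure these.

```bash
cat > h.py <<'E'
import cv2,numpy as np
from rig import robot,camera,camera_info
from scipy.spatial.transform import Rotation as R
def ray(n,px):
    i=camera_info(n);p=cv2.undistortPoints(np.array([[px]],float),i["camera_matrix"],i["dist"])[0,0]
    M=cv2.Rodrigues(i["rvec"])[0];return -M.T@i["tvec"],M.T@np.r_[p,1]
def plane(n,px,z):
    c,d=ray(n,px);return c+d*(z-c[2])/d[2]
def two(a,b):
    c1,d1=ray("top",a);c2,d2=ray("side",b)
    s=np.linalg.lstsq(np.c_[d1,-d2],c2-c1,rcond=None)[0];p,q=c1+d1*s[0],c2+d2*s[1];return (p+q)/2,np.linalg.norm(p-q)
def proj(n,P):
    i=camera_info(n);return cv2.projectPoints(np.array(P,float).reshape(-1,1,3),i["rvec"],i["tvec"],i["camera_matrix"],i["dist"])[0][:,0]
def blobs(m,a=15):
    n,l,s,c=cv2.connectedComponentsWithStats(m.astype(np.uint8));return [(c[k].round(1),s[k]) for k in range(1,n) if s[k][4]>=a]
def redmask(im):
    h=cv2.cvtColor(im,cv2.COLOR_RGB2HSV);return ((h[...,0]<8)|(h[...,0]>172))&(h[...,1]>140)&(h[...,2]>70)
E
cat > a.py <<'E'
from h import *
im=cv2.imread("pics/top0.png")[:,:,::-1].copy()
g=im.max(2)<45
g[:, :190]=0;g[:,345:]=0;g[:130]=0;g[235:]=0
cs=max(cv2.findContours(cv2.morphologyEx(g.astype(np.uint8),cv2.MORPH_OPEN,np.ones((2,2))),cv2.RETR_EXTERNAL,cv2.CHAIN_APPROX_NONE)[0],key=lambda c:cv2.boundingRect(c)[2]) 
ys,xs=np.nonzero(g)
W=np.array([plane("top",(x,y),.008)[:2] for x,y in zip(xs,ys)],np.float32)
r=cv2.minAreaRect(W);print("board",r,cv2.boxPoints(r))
for n in("top","side"):
    q=cv2.imread(f"pics/{n}0.png")[:,:,::-1].copy();m=redmask(q)
    for b in blobs(m,6):print(n,b)
c=cv2.resize(cv2.imread("pics/top0.png")[130:235,190:345],None,fx=5,fy=5,interpolation=cv2.INTER_CUBIC);cv2.imwrite("pics/c0.png",c)
E
python3 a.py
```

```text
Traceback (most recent call last):
  File "a.py", line 7, in <module>
    W=np.array([plane("top",(x,y),.008)[:2] for x,y in zip(xs,ys)],np.float32)
                ~~~~~^^^^^^^^^^^^^^^^^^
  File "h.py", line 8, in plane
    c,d=ray(n,px);return c+d*(z-c[2])/d[2]
        ~~~^^^^^^
  File "h.py", line 5, in ray
    i=camera_info(n);p=cv2.undistortPoints(np.array([[px]],float),i["camera_matrix"],i["dist"])[0,0]
ValueError: time passes only in moves, steps and waits
```

```bash
sed -i 's/camera_info(n)/CI[n]/; s/^def ray/CI={k:camera_info(k) for k in ("top","side")}\ndef ray/' h.py; python3 a.py
```

```text
board ((0.5757826566696167, 0.13021248579025269), (0.18586669862270355, 0.4349198639392853), 13.731298446655273) [[ 0.43388715  0.31939784]
 [ 0.5371236  -0.10309184]
 [ 0.7176782  -0.05897287]
 [ 0.6144417   0.3635168 ]]
top (array([372. ,  97.5]), array([366,  92,  13,  12, 155], dtype=int32))
top (array([149.2, 121.9]), array([148, 120,   4,   5,  17], dtype=int32))
top (array([325.4, 167.6]), array([323, 165,   6,   7,  28], dtype=int32))
top (array([274. , 211.5]), array([258, 198,  32,  23, 161], dtype=int32))
top (array([252.3, 212.6]), array([251, 211,   4,   4,  14], dtype=int32))
top (array([450.5, 251.7]), array([445, 236,  12,  32, 226], dtype=int32))
top (array([143.7, 264.1]), array([143, 263,   3,   3,   7], dtype=int32))
side (array([260.7, 165.9]), array([256, 163,  11,   7,  45], dtype=int32))
side (array([411.8, 170.4]), array([399, 166,  27,  10, 155], dtype=int32))
side (array([305.5, 191.6]), array([304, 186,   4,  12,  43], dtype=int32))
side (array([323.1, 236.6]), array([313, 231,  17,  19,  90], dtype=int32))
side (array([312.8, 253.4]), array([306, 252,  13,   5,  40], dtype=int32))
side (array([127.1, 334.2]), array([123, 331,   9,   8,  48], dtype=int32))
```

View pics/c0.png

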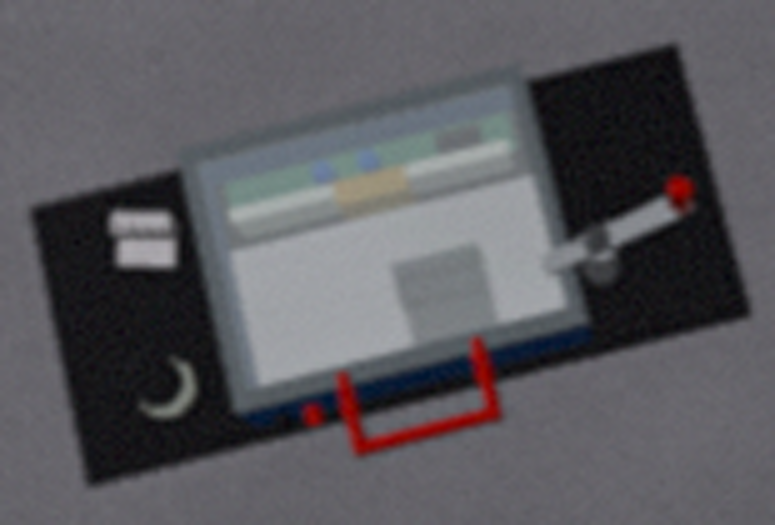

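The crop shows the sink roughly in line with the fence at crop x 392–497, y 245–342. The lid bar runs from (360,448) to (495,415), and the peg is at (680,190). I'll cross-check those against the fixture frame.

```bash
cat >> h.py <<'E'
yaw=np.deg2rad(13.73);O=np.array([.5758,.1302,0]);Rf=R.from_euler("z",yaw).as_matrix()
def tf(P):return (np.asarray(P)-O)@Rf   # world->fixture
def tw(P):return O+np.asarray(P)@Rf.T
def pose():
    o=robot.get_obs();r=R.from_quat(o["tool_rot"]).as_matrix();return o,r
def go(F):  # cm in tool axes to bring TCP to fixture point F
    o,r=pose();return (r.T@(tw(F)-o["position"])*100).round(2)
def st():
    o,r=pose();print("t",round(o["time"],2),"tcp_f",(tf(o["position"])*1000).round(1),"jaw_f deg",np.rad2deg(np.arctan2(*(Rf.T@r[:,1])[[1,0]])).round(1),"tilt",r[:,0].round(3),"F_f",(o["ft_force"]@Rf).round(1),"w",round(o["grip_width"]*1000,1),"q",o["q"].round(2))
E
python3 - <<'E'
from h import *
p,e=two((325.4,167.6),(305.5,191.6));print("peg",p,e,tf(p))
c=lambda x,y:(190+(x+.5)/5-.5,130+(y+.5)/5-.5)
print("peg top z.116",tf(plane("top",(325.4,167.6),.116)))
print("hub",tf(plane("top",c(598,240),.086)), "nosetip",tf(plane("top",c(552,262),.08)))
for n,x,y in(("barL",360,448),("barR",495,415)):print(n,tf(plane("top",c(x,y),.073)))
for n,x,y in(("lid BL",183,157),("BR",520,68),("FR",587,326),("FL",240,410)):print(n,tf(plane("top",c(x,y),.076 if n!="x" else .07)))
for n,x,y,z in(("sBL",392,262,.052),("sBR",480,245,.052),("sFR",497,322,.02),("sFL",415,342,.02),("brassL",338,205,.056),("brassR",408,190,.056),("spare",145,240,.03),("jar",168,388,.048)):print(n,tf(plane("top",c(x,y),z)))
st();print("to latch",go([-.03,-.19,.2]))
E
```

```text
peg [ 0.59417841 -0.05822134  0.10540238] 0.002563245046787791 [-0.02686796 -0.18739926  0.10540238]
peg top z.116 [-0.02808163 -0.18658804  0.116     ]
hub [-0.03863981 -0.13324423  0.086     ] nosetip [-0.04346726 -0.10289229  0.08      ]
barL [-0.12365019  0.03739525  0.073     ]
barR [-0.12480891 -0.04640484  0.073     ]
lid BL [0.08033798 0.10247168 0.076     ]
BR [ 0.08233459 -0.11379121  0.076     ]
FR [-0.08652716 -0.11374748  0.076     ]
FL [-0.08320368  0.10234606  0.076     ]
sBL [-0.01191703 -0.00631885  0.052     ]
sBR [-0.01537461 -0.06210585  0.052     ]
sFR [-0.05926066 -0.05964765  0.02      ]
sFL [-0.05855049 -0.006073    0.02      ]
brassL [0.03125914 0.01778064 0.056     ]
brassR [ 0.02943558 -0.02694306  0.056     ]
spare [0.04778246 0.14542644 0.03      ]
jar [-0.05318156  0.14765748  0.048     ]
t 0.1 tcp_f [-242.2  528.6  232.7] jaw_f deg 56.1 tilt [-0.001 -0.002 -1.   ] F_f [-0.6 -0.4  0.4] w 87.1 q [ 1.04  0.53  1.43  0.    1.18 -0.18]
to latch [  3.34 -47.82  57.69]
```

```bash
sed -i 's/^def tf/O=O+Rf@[-.001,-.005,0]\ndef tf/' h.py
python3 -m inch '[[[0,-2,2.4,0,0],[0,-2,2.4,0,0],[0,-2,2.4,0,0],[0,-2,2.4,0,0],[0,-2,2.4,0,0],[0,-2,2.4,0,0],[0,-2,2.4,0,0],[0,-2,2.4,0,0]]]' 20
python3 -m inch '[[[0,-2,2.4,0,0],[0,-2,2.4,0,0],[0,-2,2.4,0,0],[0,-2,2.4,0,0],[0,-2,2.4,0,0],[0,-2,2.4,0,0],[0,-2,2.4,0,0],[0,-2,2.4,0,0]]]'
python3 -m inch '[[[0,0,0,0.12,0],[0,0,0,0.12,0],[0,0,0,0.12,0],[0,0,0,0.12,0],[0,0,0,0.12,0],[0,0,0,0.12,0],[0,0,0,0.12,0],[0,0,0,0.12,0]]]'
python3 -c "
from h import *
st()"
```

```text
time: 0.77
position: [0.3401, 0.3661, 0.2286]
tool_rot: [0.118, 0.699, -0.121, 0.695]
ft_force: [0.9, -0.1, 0.3]
grip_width: 0.0419
time: 1.43
position: [0.4699, 0.1391, 0.2265]
tool_rot: [0.118, 0.7, -0.121, 0.694]
ft_force: [0.1, 0.3, -0.3]
grip_width: 0.0007
time: 2.1
position: [0.4735, 0.1303, 0.2239]
tool_rot: [0.435, 0.557, -0.444, 0.552]
ft_force: [-0.6, -0.1, -0.1]
grip_width: 0.0008
t 2.1 tcp_f [-98.4  29.4 223.9] jaw_f deg -0.5 tilt [-0.013 -0.006 -1.   ] F_f [-0.6  0.1 -0.1] w 0.8 q [ 0.04  0.37  1.76 -0.01  1.02 -0.18]
```

```bash
python3 -m inch '[[[0,0,0,0.12,0],[0,0,0,0.12,0],[0,0,0,0.12,0],[0,0,0,0.12,0],[0,0,0,0.12,0],[0,0,0,0.12,0],[0,0,0,0.12,0],[0,0,0,0.12,0]]]' >/dev/null
python3 -m inch '[[[0,0,0,0.12,0],[0,0,0,0.12,0],[0,0,0,0.12,0],[0,0,0,0,0]]]'
python3 -c "
from h import *
st();print(go([-.062,-.189,.106]))"
```

```text
time: 3.1
position: [0.4693, 0.13, 0.2199]
tool_rot: [-0.682, -0.149, 0.7, -0.149]
ft_force: [-0.6, 0.1, -0.4]
grip_width: 0.0003
t 3.1 tcp_f [-102.5   30.1  219.9] jaw_f deg -79.4 tilt [-0.024 -0.006 -1.   ] F_f [-0.6  0.2 -0.4] w 0.3 q [ 0.04  0.37  1.77 -0.01  1.02  1.19]
[11.29 22.33 -0.24]
```

```bash
python3 -m inch '[[[0,2.8,0,0,0],[0,2.8,0,0,0],[0,2.8,0,0,0],[0,2.8,0,0,0],[0,2.8,0,0,0],[0,2.8,0,0,0],[0,2.8,0,0,0],[0,2,0,0,0]]]' >/dev/null
python3 -m inch '[[[2.7,0,0,0,0],[2.7,0,0,0,0],[2.7,0,0,0,0],[2,0,0,0,0],[0,0,0,0,0]]]'
python3 - <<'E'
from h import *
st();print(go([-.062,-.189,.106]))
cv2.imwrite("pics/c1.png",np.vstack([cv2.resize(camera(n)[a:a+105,b:b+155,::-1],None,fx=4,fy=4) for n,a,b in(("top",130,190),)]))
E
```

```text
time: 4.18
position: [0.5628, -0.0778, 0.1127]
tool_rot: [-0.68, -0.164, 0.696, -0.166]
ft_force: [-1.4, 0.4, 0.1]
grip_width: 0.0
t 4.18 tcp_f [ -61.  -193.9  112.7] jaw_f deg -76.8 tilt [-0.021 -0.008 -1.   ] F_f [-1.3  0.7  0.1] w 0.0 q [-0.33  0.62  1.67 -0.02  0.87  0.79]
[ 0.67 -0.5  -0.03]
```

View pics/c1.png

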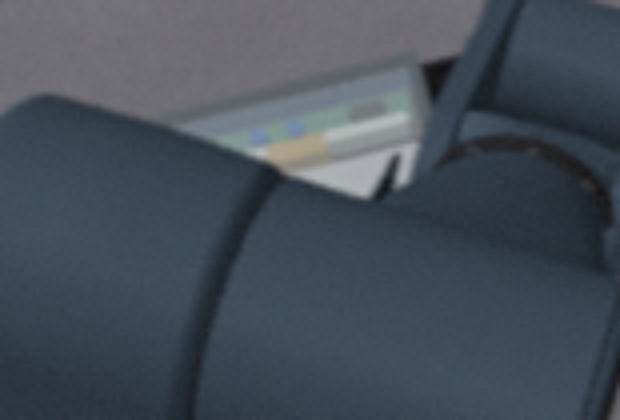

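The arm hides the latch in this view (picture 4), so I'll push by dead reckoning and check forces and the side camera afterwards.

```bash
python3 -m inch '[[[0.6,-0.4,-0.6,0,0],[0,0,-0.7,0,0],[0,0,-0.7,0,0],[0,0,-0.4,0,0]]]'
python3 -c "
from h import *
st()"
python3 -m inch '[[[0,0.2,-0.7,-0.12,0],[0,0.2,-0.7,-0.12,0],[0,0.2,-0.7,-0.12,0],[0,0.2,-0.7,-0.12,0]]]'
python3 -c "
from h import *
st()"
```

```text
time: 4.57
position: [0.5856, -0.0627, 0.1104]
tool_rot: [-0.681, -0.164, 0.694, -0.168]
ft_force: [-1.2, -0.3, -0.8]
grip_width: 0.0008
t 4.57 tcp_f [ -35.3 -184.7  110.4] jaw_f deg -76.6 tilt [-0.017 -0.01  -1.   ] F_f [-1.2  0.  -0.8] w 0.8 q [-0.29  0.65  1.62 -0.02  0.89  0.82]
time: 4.9
position: [0.6117, -0.0486, 0.1123]
tool_rot: [-0.616, -0.332, 0.633, -0.33]
ft_force: [-2.3, 0.2, 0.1]
grip_width: 0.0003
t 4.9 tcp_f [  -6.6 -177.2  112.3] jaw_f deg -47.9 tilt [-0.023 -0.009 -1.   ] F_f [-2.2  0.7  0.1] w 0.3 q [-0.25  0.67  1.55 -0.02  0.94  0.35]
```

```bash
python3 -m inch '[[[0.2,0.2,-0.7,-0.12,0],[0.1,0.2,-0.7,-0.12,0],[0.1,0.2,-0.7,-0.12,0],[0.1,0.2,-0.7,-0.12,0]]]'
python3 -c "
from h import *
st()"
python3 -m inch '[[[0.1,0.2,-0.7,-0.12,0],[0.1,0.2,-0.7,-0.12,0],[0.1,0.2,-0.7,-0.1,0]]]'
python3 - <<'E'
from h import *
st()
cv2.imwrite("pics/s1.png",cv2.resize(camera("side")[180:330,220:420,::-1],None,fx=4,fy=4))
E
```

```text
time: 5.23
position: [0.6324, -0.0246, 0.1106]
tool_rot: [-0.515, -0.477, 0.532, -0.473]
ft_force: [-0.2, -1.4, -0.8]
grip_width: 0.0006
t 5.23 tcp_f [  19.3 -158.8  110.6] jaw_f deg -19.3 tilt [-0.021 -0.012 -1.   ] F_f [-0.5 -1.3 -0.8] w 0.6 q [-0.21  0.7   1.5  -0.02  0.97 -0.1 ]
time: 5.48
position: [0.6424, -0.0026, 0.1109]
tool_rot: [0.424, 0.561, -0.438, 0.56]
ft_force: [0.6, -0.3, -0.5]
grip_width: 0.0005
t 5.48 tcp_f [  34.1 -139.8  110.9] jaw_f deg 1.2 tilt [-0.012 -0.016 -1.   ] F_f [ 0.5 -0.5 -0.5] w 0.5 q [-0.17  0.7   1.48 -0.02  0.97 -0.42]
```

View pics/s1.png

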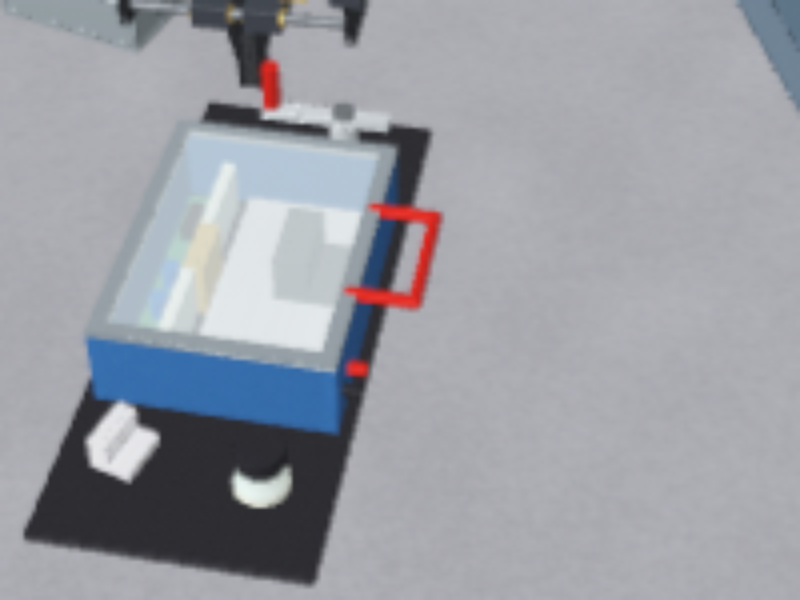

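The latch lever now lies parallel to the box wall, with the peg at crop (270,85) and the nose off the lid. The lid is shut, with the bar between crop (438,215) and (418,303). Next I'll retreat and line up on the bar.

```bash
python3 -m inch '[[[0,0,1.5,0,0.41],[-2.5,0,0,0,0.41],[-3,0,0,0,0.41],[-3,0,0,0,0.41],[-2,0,0,0,0.41],[0,0,0,0,0.41]]]'
python3 - <<'E'
from h import *
for p in((329.6,233.7),(324.6,255.8)):print("bar side",tf(plane("side",p,.073)))
a=np.array((220+270/4,180+84/4));print("peg",tf(plane("side",a,.106)),"hub",tf(plane("side",(220+344/4,180+107/4),.086)))
st();print(go([-.124,0,.13]))
E
```

```text
time: 6.03
position: [0.6506, -0.0107, 0.2235]
tool_rot: [0.426, 0.559, -0.437, 0.561]
ft_force: [1.2, 0.6, 0.9]
grip_width: 0.0315
bar side [-0.1264794  -0.04300627  0.073     ]
bar side [-0.12715596  0.04497324  0.073     ]
peg [ 0.01624249 -0.12563152  0.106     ] hub [-0.03876434 -0.13317659  0.086     ]
t 6.03 tcp_f [  40.3 -149.6  223.5] jaw_f deg 1.0 tilt [-0.007 -0.014 -1.   ] F_f [1.3 0.3 0.9] w 31.5 q [-0.18  0.58  1.37 -0.02  1.2  -0.43]
[  9.35 -16.06 -15.35]
```

```bash
python3 -m inch '[[[0,-2,-1.9,0,0.41],[0,-2,-1.9,0,0.41],[0,-2,-1.9,0,0.41],[0,-2,-1.9,0,0.41],[0,-2,-1.9,0,0.41],[0,-2,-1.9,0,0.41],[0,-2,-1.9,0,0.41],[0,-2,-1.9,0,0.41]]]'
python3 -c "
from h import *
st();print(go([-.125,0,.13]))"
```

```text
time: 6.7
position: [0.4586, 0.0985, 0.2235]
tool_rot: [0.435, 0.549, -0.439, 0.563]
ft_force: [0.0, -0.3, -0.1]
grip_width: 0.0355
t 6.7 tcp_f [-120.3    2.1  223.5] jaw_f deg 0.0 tilt [ 0.012 -0.016 -1.   ] F_f [-0.  -0.3 -0.1] w 35.5 q [-0.02  0.33  1.83 -0.02  0.97 -0.25]
[ 9.34 -0.54  0.03]
```

```bash
python3 -m inch '[[[2.5,-0.3,0,0,0.41],[2.5,-0.2,0,0,0.41],[2.5,0,0,0,0.41],[2,0,0,0,0.41],[0,0,0,0,0.41]]]'
python3 - <<'E'
from h import *
st();print(go([-.125,0,.065]))
cv2.imwrite("pics/s2.png",cv2.resize(camera("side")[180:330,220:420,::-1],None,fx=4,fy=4))
E
```

```text
time: 7.12
position: [0.4481, 0.1008, 0.1277]
tool_rot: [0.436, 0.549, -0.438, 0.563]
ft_force: [-0.2, -0.6, -0.4]
grip_width: 0.0357
t 7.12 tcp_f [-130.1    6.7  127.7] jaw_f deg -0.0 tilt [ 0.015 -0.015 -1.   ] F_f [-0.3 -0.6 -0.4] w 35.7 q [-0.01  0.49  1.95 -0.02  0.69 -0.24]
[6.28 0.44 0.56]
```

View pics/s2.png

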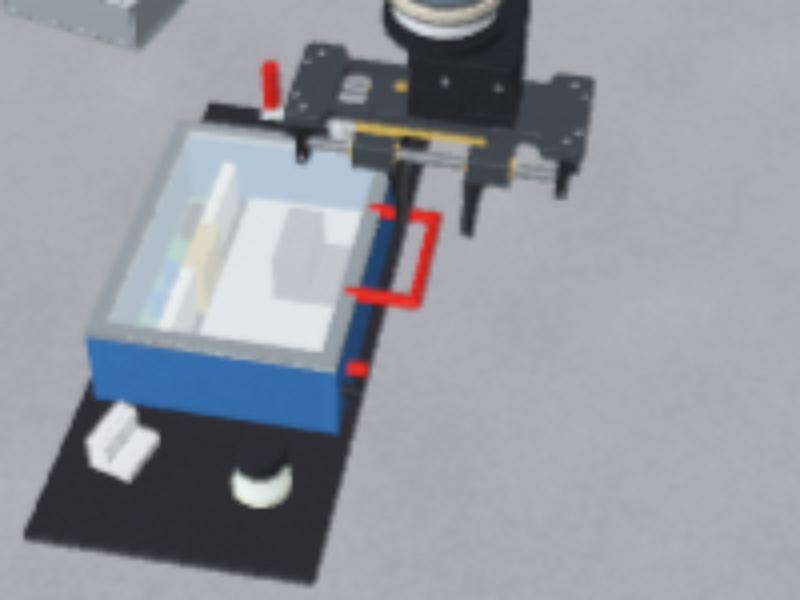

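The gripper straddles the bar line from above, and nothing is touched yet. Next I'll descend and grip.

```bash
python3 -m inch '[[[1.5,0.5,0.3,0,0.41],[1.6,0.2,0.2,0,0.41],[1.6,0,0,0,0.41],[1.4,0,0,0,0.41],[0,0,0,0,0.41]]]'
python3 -c "
from h import *
st();print(go([-.125,0,.065]))"
python3 -m inch '[[[0,0,0,0,0.05],[0,0,0,0,0.05],[0,0,0,0,0.05],[0,0,0,0,0.05],[0,0,0,0,0.05],[0,0,0,0,0.05]]]' 12
python3 -c "
from h import *
st()"
```

```text
time: 7.58
position: [0.4647, 0.0971, 0.0716]
tool_rot: [0.44, 0.544, -0.435, 0.567]
ft_force: [-1.0, -0.6, -0.3]
grip_width: 0.0358
t 7.58 tcp_f [-114.8   -0.8   71.6] jaw_f deg -0.2 tilt [ 0.03  -0.014 -0.999] F_f [-1.1 -0.3 -0.3] w 35.8 q [-0.02  0.61  1.96 -0.03  0.55 -0.23]
[ 0.63 -1.04 -0.09]
time: 8.08
position: [0.4571, 0.0956, 0.0754]
tool_rot: [0.435, 0.548, -0.439, 0.564]
ft_force: [1.4, 0.7, -2.6]
grip_width: 0.0093
t 8.08 tcp_f [-122.5   -0.5   75.4] jaw_f deg -0.1 tilt [ 0.015 -0.018 -1.   ] F_f [ 1.5  0.4 -2.6] w 9.3 q [-0.02  0.6   1.96 -0.03  0.56 -0.23]
```

Gripped: the width is 9.3 mm on the 10 mm bar. Next I'll lift along the hinge arc.

```bash
python3 -m inch '[[[-2,0.1,0,0,0.05],[-2,0.3,0,0,0.05],[-1.9,0.5,0,0,0.05],[-1.9,0.7,0,0,0.05]]]' 20
cat > lid.py <<'E'
from h import *
st();o,r=pose();f=tf(o["position"]);print("phi",np.arctan2(f[2]-.002-.073,.085-f[0]),"rad",np.hypot(f[2]-.075,.085-f[0]))
E
python3 lid.py
```

```text
time: 8.42
position: [0.4728, 0.0995, 0.1559]
tool_rot: [0.435, 0.547, -0.439, 0.565]
ft_force: [3.0, -0.2, -6.2]
grip_width: 0.0094
t 8.42 tcp_f [-106.3   -0.4  155.9] jaw_f deg -0.1 tilt [ 0.017 -0.02  -1.   ] F_f [ 2.8 -0.9 -6.2] w 9.4 q [-0.01  0.46  1.87 -0.03  0.8  -0.23]
phi 0.4001786073420944 rad 0.2077282902077904
```

```bash
python3 -m inch '[[[-1.8,0.9,0,0,0.05],[-1.8,1,0,0,0.05],[-1.6,1.2,0,0,0.05],[-1.5,1.3,0,0,0.05]]]'
python3 lid.py
```

```text
time: 8.75
position: [0.5225, 0.1116, 0.2319]
tool_rot: [0.441, 0.54, -0.434, 0.571]
ft_force: [12.6, 2.3, -17.8]
grip_width: 0.0092
t 8.75 tcp_f [-55.2  -0.4 231.9] jaw_f deg -0.1 tilt [ 0.041 -0.02  -0.999] F_f [ 12.8  -0.7 -17.8] w 9.2 q [ 0.01  0.39  1.69 -0.02  1.02 -0.21]
phi 0.8412973222895379 rad 0.21040086258655594
```

```bash
python3 -m inch '[[[-0.9,1.6,0,0,0.05],[-1.2,1.6,0,0,0.05],[-1.1,1.7,0,0,0.05],[-0.9,1.8,0,0,0.05]]]'
python3 lid.py
```

```text
time: 9.08
position: [0.5903, 0.1284, 0.2767]
tool_rot: [0.443, 0.536, -0.432, 0.574]
ft_force: [6.0, -1.4, -21.8]
grip_width: 0.0091
t 9.08 tcp_f [ 1.460e+01 -2.000e-01  2.767e+02] jaw_f deg -0.1 tilt [ 0.052 -0.02  -0.998] F_f [  5.4  -2.8 -21.8] w 9.1 q [ 0.04  0.43  1.47 -0.02  1.18 -0.19]
phi 1.2351140031178969 rad 0.2136662968448451
```

```bash
python3 -m inch '[[[0.1,1.8,0,0,0.05],[-0.2,1.9,0,0,0.05],[0,1.9,0,0,0.05],[0.1,1.9,0,0,0.05],[0.2,1.5,0,0,0.05]]]'
python3 lid.py
```

```text
time: 9.5
position: [0.6777, 0.1495, 0.2881]
tool_rot: [0.441, 0.536, -0.433, 0.575]
ft_force: [-2.1, -1.0, -1.2]
grip_width: 0.0092
t 9.5 tcp_f [104.6  -0.4 288.1] jaw_f deg -0.1 tilt [ 0.051 -0.024 -0.998] F_f [-2.3 -0.4 -1.2] w 9.2 q [ 0.07  0.56  1.22 -0.03  1.32 -0.16]
phi 1.6622759542071794 rad 0.21404167159782791
```

```bash
python3 -m inch '[[[0,0,0,0,0.4],[0,0,0,0,0.4],[0,0,0,0,0.4],[0,0,0,0,0.4],[-2,0,0,0,0.4],[-2,0,0,0,0.4],[-2,0,0,0,0.4],[0,0,0,0,0.4]]]'
python3 lid.py
python3 -m inch '[[[0,-2.5,0,0,0.98],[0,-2.5,0,0,0.98],[0,-2.5,0,0,0.98],[0,-2.5,0,0,0.98],[0,-2.5,0,0,0.98],[0,-2.5,0,0,0.98],[0,-2.5,0,0,0.98],[0,-2.5,0,0,0.98]]]'
python3 - <<'E'
from h import *
st()
np.save("t2.npy",camera("top"));np.save("s2.npy",camera("side"))
a=np.load("t2.npy")[130:235,190:345,::-1];b=np.load("s2.npy")[150:330,220:420,::-1]
cv2.imwrite("pics/t3.png",cv2.resize(a,None,fx=5,fy=5,interpolation=2));cv2.imwrite("pics/s3.png",cv2.resize(b,None,fx=3,fy=3,interpolation=2))
E
```

```text
time: 10.17
position: [0.6714, 0.1515, 0.3525]
tool_rot: [0.442, 0.536, -0.432, 0.575]
ft_force: [-0.1, 0.8, 0.7]
grip_width: 0.0347
t 10.17 tcp_f [ 98.9   3.  352.5] jaw_f deg -0.1 tilt [ 0.052 -0.023 -0.998] F_f [0.1 0.8 0.7] w 34.7 q [ 0.07  0.5   1.14 -0.03  1.45 -0.16]
phi 1.6208104844203193 rad 0.27781303643791955
time: 10.83
position: [0.4673, 0.1026, 0.338]
tool_rot: [0.443, 0.535, -0.431, 0.576]
ft_force: [0.0, -0.3, 0.8]
grip_width: 0.08
t 10.83 tcp_f [-111.     3.9  338. ] jaw_f deg -0.1 tilt [ 0.057 -0.022 -0.998] F_f [-0.  -0.3  0.8] w 80.0 q [-0.    0.18  1.68 -0.02  1.23 -0.23]
```

View pics/s3.png

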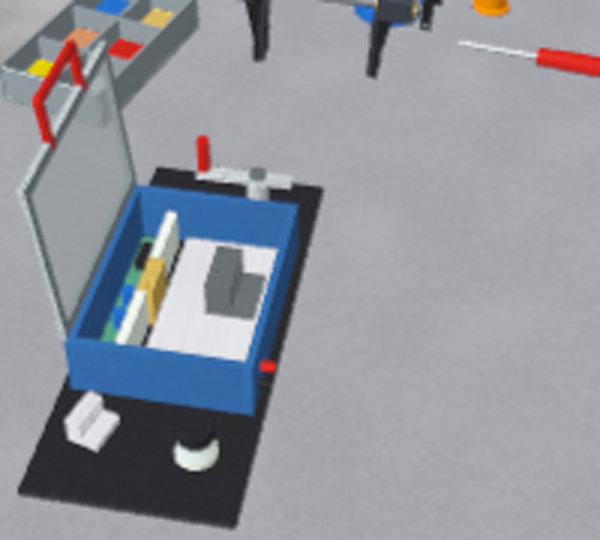

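The lid is upright, the latch is clear and the sink is visible on the bed at about crop (235,283). I'll take a closer look to measure it.

Run:
```python
from h import *
a=np.load("t2.npy")[150:210,240:310,::-1];b=np.load("s2.npy")[215:270,265:325,::-1]
A=cv2.resize(a,(560,480),interpolation=2);B=cv2.resize(b,(600,550),interpolation=2)
C=np.zeros((600,800,3),np.uint8);C[:550,:600]=B;C[:180,590:800]=cv2.resize(A,(210,180));cv2.imwrite("pics/z.png",C)
```

```text
(no output)
```

View pics/z.png

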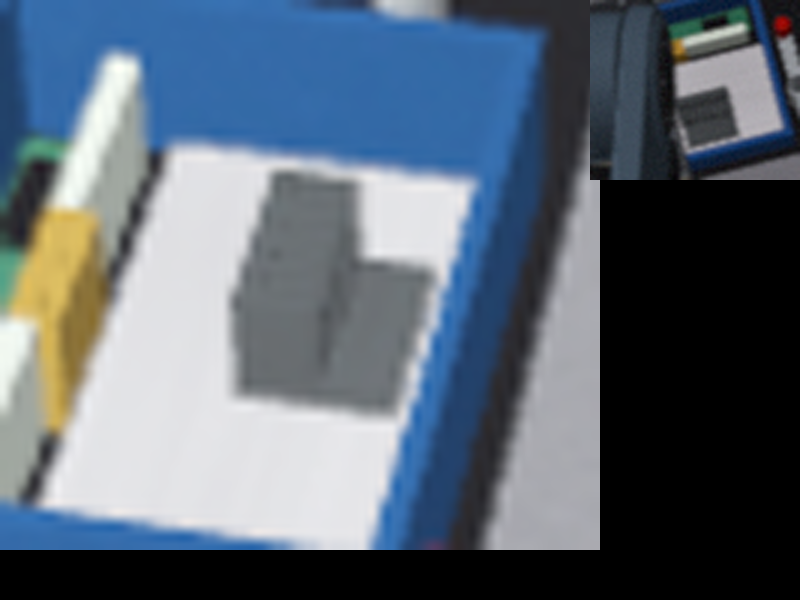

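Run:
```python
from h import *
c=lambda x,y:(265+(x+.5)/10-.5,215+(y+.5)/10-.5)
for n,x,y,z in(("BLbot",237,393,.012),("FLbot",395,412,.012),("BLtop",233,303,.052),("FLtop",328,310,.052),("FRtop",357,182,.052),("BRtop",275,172,.052),("footFRtop",435,268,.02),("footFLtop",405,385,.02),("brassTopFL",55,325,.056),("brassTopFR",98,213,.056),("brassbotL",55,432,.012),("brassbotR",108,305,.012)):
    print(n,(tf(plane("side",c(x,y),z))*1000).round(1))
st();print(go([-.027,-.025,.2]))
```

```text
BLbot [-12.9  -0.3  12. ]
FLbot [-59.6  -1.4  12. ]
BLtop [-14.    2.7  52. ]
FLtop [-41.2   0.4  52. ]
FRtop [-37.9 -52.8  52. ]
BRtop [-13.2 -52.5  52. ]
footFRtop [-60.8 -53.7  20. ]
footFLtop [-61.9  -5.   20. ]
brassTopFL [31.9 24.3 56. ]
brassTopFR [ 32.  -21.9  56. ]
brassbotL [34.9 24.4 12. ]
brassbotR [ 33.4 -28.2  12. ]
t 10.93 tcp_f [-114.4    4.8  337.5] jaw_f deg -0.1 tilt [ 0.052 -0.022 -0.998] F_f [ 0.5  0.6 -0. ] w 83.1 q [-0.    0.18  1.68 -0.02  1.23 -0.23]
[14.22  8.11  2.49]
```

The sink's upright is centred at about (-27,-28) mm in the fixture frame, with yaw near 0 and its top at 52 mm. The brass is centred at y≈0. Next I'll turn the jaws to fixture y and move over the sink.

```bash
python3 -m inch '[[[0.5,1,0.3,0,1],[0.5,1,0.3,0,1],[0.5,1,0.3,0,1],[0.5,1,0.3,0,1],[0.5,1,0.3,0,1],[0.5,1,0.3,0,1],[0.5,1,0.3,0,1],[0.5,1,0.3,0,1]]]' >/dev/null
python3 -m inch '[[[0,0,0,0.12,1],[0,0,0,0.12,1],[0,0,0,0.12,1],[0,0,0,0.12,1],[0,0,0,0.12,1],[0,0,0,0.12,1],[0,0,0,0.12,1],[0,0,0,0.12,1]]]' >/dev/null
python3 -m inch '[[[0,0,0,0.12,1],[0,0,0,0.12,1],[0,0,0,0.12,1],[0,0,0,0.12,1],[0,0,0,0.12,1],[0,0,0,0,1]]]'
python3 -c "
from h import *
st();print(go([-.027,-.028,.12]))"
```

```text
time: 12.77
position: [0.5761, 0.0954, 0.2859]
tool_rot: [0.721, 0.055, -0.687, 0.073]
ft_force: [0.3, 0.7, 0.1]
grip_width: 0.087
t 12.77 tcp_f [ -7.  -28.9 285.9] jaw_f deg -93.3 tilt [ 0.049 -0.021 -0.999] F_f [0.5 0.6 0.1] w 87.0 q [-0.02  0.4   1.51 -0.02  1.19  1.38]
[16.48 -0.47  2.74]
```

```bash
python3 -m inch '[[[2,0,0.4,-0.058,1],[2.4,0,0.4,0,1],[2.4,0,0.4,0,1],[2.4,0,0.4,0,1],[2.4,0,0.4,0,1],[2.4,0,0.4,0,1],[1.5,0,0,0,1],[0,0,0,0,1]]]'
python3 -c "
from h import *
st();print(go([-.027,-.028,.030]))"
```

```text
time: 13.43
position: [0.5697, 0.0857, 0.1238]
tool_rot: [0.72, 0.085, -0.68, 0.105]
ft_force: [-1.0, -0.2, -0.6]
grip_width: 0.0872
t 13.43 tcp_f [-15.5 -36.8 123.8] jaw_f deg -88.3 tilt [ 0.06  -0.021 -0.998] F_f [-1.   0.  -0.6] w 87.2 q [-0.03  0.59  1.7  -0.03  0.79  1.28]
[ 9.27 -1.26  1.61]
```

```bash
python3 -m inch '[[[1,-0.4,0.6,0.03,1],[1,-0.5,0.6,0,1],[1,-0.4,0.5,0,1],[1,0,0.2,0,1],[0,0,0,0,1]]]'
python3 -c "
from h import *
st();print(go([-.027,-.028,.030]))"
```

```text
time: 13.85
position: [0.555, 0.0927, 0.0819]
tool_rot: [0.723, 0.078, -0.68, 0.099]
ft_force: [-0.2, -0.2, -0.4]
grip_width: 0.0871
t 13.85 tcp_f [-28.1 -26.5  81.9] jaw_f deg -89.5 tilt [ 0.064 -0.022 -0.998] F_f [-0.2 -0.2 -0.4] w 87.1 q [-0.02  0.65  1.76 -0.03  0.67  1.32]
[ 5.18 -0.04  0.19]
```

```bash
python3 -m inch '[[[1,0,0.1,0,1],[1,0,0.1,0,1],[1,-0.1,0.1,0,1],[1,-0.1,0,0,1],[0.9,0,0,0,1],[0,0,0,0,1]]]'
python3 - <<'E'
from h import *
st();print(go([-.027,-.028,.030]))
cv2.imwrite("pics/g.png",cv2.resize(camera("side")[150:300,220:400,::-1],None,fx=4,fy=4,interpolation=2))
E
```

```text
time: 14.35
position: [0.5598, 0.0926, 0.0309]
tool_rot: [0.725, 0.079, -0.676, 0.1]
ft_force: [-0.7, 0.3, -0.1]
grip_width: 0.087
t 14.35 tcp_f [-23.4 -27.7  30.9] jaw_f deg -89.2 tilt [ 0.072 -0.022 -0.997] F_f [-0.6  0.5 -0.1] w 87.0 q [-0.02  0.74  1.77 -0.04  0.56  1.33]
[0.07 0.02 0.36]
```

View pics/g.png

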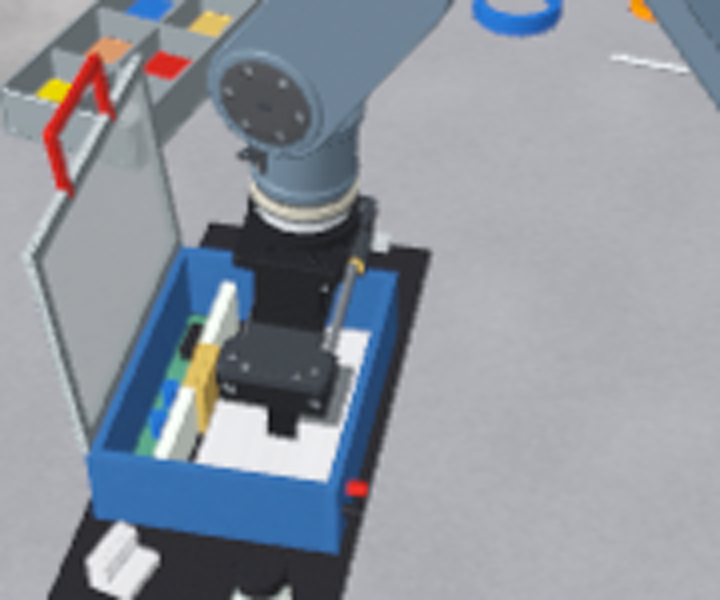

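The fingers straddle the sink inside the box without touching anything. Next I'll grip it.

```bash
python3 -m inch '[[[0,0,0.3,0,0.5],[0,0,0,0,0.5],[0,0,0,0,0.5],[0,0,0,0,0.5],[0,0,0,0,0.5],[0,0,0,0,0.5]]]' 12
python3 -c "
from h import *
st();print(go([.017,0,.030]))"
```

```text
time: 14.9
position: [0.5576, 0.0918, 0.0323]
tool_rot: [0.726, 0.079, -0.676, 0.101]
ft_force: [-0.4, 0.5, -0.6]
grip_width: 0.0562
t 14.9 tcp_f [-25.8 -27.9  32.3] jaw_f deg -89.2 tilt [ 0.075 -0.022 -0.997] F_f [-0.2  0.6 -0.6] w 56.2 q [-0.02  0.74  1.78 -0.04  0.55  1.32]
[ 0.41 -2.75 -4.3 ]
```

```bash
python3 -m inch '[[[0.03,-0.7,-0.5,0,0.5],[0.05,-0.7,-0.7,0,0.5],[0.05,-0.7,-0.7,0,0.5],[0.05,-0.6,-0.7,0,0.5],[0.05,0,-0.6,0,0.5],[0,0,0,0,0.5]]]' 20
python3 -c "
from h import *
st();print(go([.017,0,.030]))"
```

```text
time: 15.4
position: [0.5846, 0.1298, 0.0324]
tool_rot: [0.727, 0.079, -0.675, 0.101]
ft_force: [0.3, 0.0, -2.0]
grip_width: 0.0562
t 15.4 tcp_f [ 9.5  2.5 32.4] jaw_f deg -89.2 tilt [ 0.076 -0.022 -0.997] F_f [ 0.3 -0.  -2. ] w 56.2 q [ 0.04  0.76  1.69 -0.04  0.62  1.4 ]
[ 0.3   0.25 -0.73]
```

```bash
python3 -m inch '[[[0.1,0.2,-0.4,0.013,0.5],[0.1,0,-0.3,0,0.5],[0.1,0,-0.2,0,0.5],[0.1,0,-0.2,0,0.5]]]' 50
python3 -c "
from h import *
st()"
python3 -m inch '[[[0.15,0,-0.2,0,0.5],[0.2,0,-0.2,0,0.5]]]'
python3 -c "
from h import *
st()"
```

```text
time: 15.73
position: [0.5865, 0.1304, 0.0324]
tool_rot: [0.719, 0.075, -0.684, 0.098]
ft_force: [-4.8, -2.8, 12.3]
grip_width: 0.0561
t 15.73 tcp_f [11.4  2.7 32.4] jaw_f deg -89.7 tilt [ 0.054 -0.026 -0.998] F_f [-5.3 -1.6 12.3] w 56.1 q [ 0.05  0.77  1.67 -0.05  0.66  1.41]
time: 15.9
position: [0.5866, 0.1304, 0.0324]
tool_rot: [0.716, 0.075, -0.687, 0.098]
ft_force: [-9.0, -2.6, 21.8]
grip_width: 0.056
t 15.9 tcp_f [11.5  2.7 32.4] jaw_f deg -89.7 tilt [ 0.045 -0.028 -0.999] F_f [-9.4 -0.4 21.8] w 56.0 q [ 0.05  0.77  1.66 -0.05  0.67  1.41]
```

```bash
python3 -m inch '[[[-0.1,0,0,0,0.5],[-0.05,0,0,0,0.5],[0,0,0,0,0.5]]]'
python3 -c "
from h import *
st()"
python3 -m inch '[[[0,0.1,-0.3,0,0.5],[0.03,0.1,-0.3,0,0.5],[0,0,-0.3,0,0.5]]]'
python3 -c "
from h import *
st()"
```

```text
time: 16.15
position: [0.5867, 0.1306, 0.0348]
tool_rot: [0.716, 0.074, -0.687, 0.098]
ft_force: [0.2, -0.4, -1.2]
grip_width: 0.0561
t 16.15 tcp_f [11.7  2.8 34.8] jaw_f deg -89.8 tilt [ 0.045 -0.028 -0.999] F_f [ 0.1 -0.4 -1.2] w 56.1 q [ 0.05  0.76  1.66 -0.05  0.68  1.41]
time: 16.4
position: [0.5929, 0.1305, 0.0328]
tool_rot: [0.713, 0.074, -0.69, 0.098]
ft_force: [-8.1, -3.0, 3.1]
grip_width: 0.056
t 16.4 tcp_f [17.7  1.2 32.8] jaw_f deg -89.8 tilt [ 0.036 -0.029 -0.999] F_f [-8.6 -1.   3.1] w 56.0 q [ 0.05  0.77  1.64 -0.05  0.7   1.41]
```

The sink reached the fence, but the tool pitch shifted by about 0.04 rad while it was gripped. I'll release so it settles flat, then regrip lower and press.

```bash
python3 -m inch '[[[0,0,0.1,0,0.5],[0,0,0,0,0.75],[0,0,0,0,0.75],[0.4,0,0,0,0.75],[0.2,0,0,0,0.75],[0,0,0,0,0.75]]]'
python3 - <<'E'
from h import *
st()
cv2.imwrite("pics/r.png",cv2.resize(camera("side")[200:275,255:335,::-1],None,fx=8,fy=8,interpolation=2))
E
```

```text
time: 16.9
position: [0.5954, 0.1304, 0.026]
tool_rot: [0.715, 0.074, -0.688, 0.097]
ft_force: [-0.4, -0.6, -0.6]
grip_width: 0.0651
t 16.9 tcp_f [20.1  0.5 26. ] jaw_f deg -89.8 tilt [ 0.041 -0.028 -0.999] F_f [-0.5 -0.5 -0.6] w 65.1 q [ 0.05  0.79  1.63 -0.05  0.68  1.41]
```

View pics/r.png

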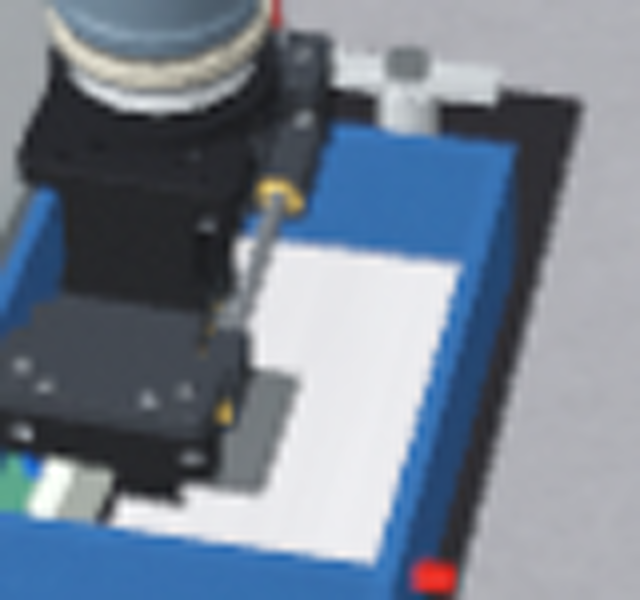

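```bash
python3 - <<'E'
from h import *
c=lambda x,y:(255+(x+.5)/8-.5,200+(y+.5)/8-.5)
print((tf(plane("side",c(262,493),.012))*1000).round(1),(tf(plane("side",c(268,470),.020))*1000).round(1),(tf(plane("side",c(297,380),.02))*1000).round(1))
E
python3 -m inch '[[[0,0,0.2,0,0.5],[0,0,0,0,0.5],[0,0,0,0,0.5],[0,0,0,0,0.5],[0,0,0,0,0.5]]]' 40
python3 -c "
from h import *
st()"
```

```text
[-17.1  28.2  12. ] [-18.6  24.2  20. ] [-18.4 -21.4  20. ]
time: 17.37
position: [0.5934, 0.1299, 0.0258]
tool_rot: [0.715, 0.074, -0.688, 0.097]
ft_force: [-0.6, 0.1, -1.3]
grip_width: 0.0561
t 17.37 tcp_f [18.   0.5 25.8] jaw_f deg -89.8 tilt [ 0.042 -0.028 -0.999] F_f [-0.6  0.2 -1.3] w 56.1 q [ 0.05  0.78  1.64 -0.05  0.68  1.41]
```

```bash
python3 -m inch '[[[0,0,-0.15,0,0.5],[0.05,0,-0.2,0,0.5],[0.1,0,-0.22,0,0.5],[0.14,0,-0.22,0,0.5]]]' 55
python3 -c "
from h import *
st();camera('side');camera('side');st();camera('side');camera('side');camera('side');camera('side');st()"
```

```text
time: 17.7
position: [0.5947, 0.1303, 0.0257]
tool_rot: [0.71, 0.074, -0.694, 0.098]
ft_force: [-7.1, -3.3, 14.9]
grip_width: 0.0561
t 17.7 tcp_f [19.3  0.6 25.7] jaw_f deg -89.7 tilt [ 0.026 -0.031 -0.999] F_f [-7.7 -1.5 14.9] w 56.1 q [ 0.05  0.79  1.62 -0.05  0.7   1.41]
t 17.8 tcp_f [19.3  0.6 25.6] jaw_f deg -89.7 tilt [ 0.026 -0.031 -0.999] F_f [-6.7 -2.4 14.1] w 55.8 q [ 0.05  0.79  1.62 -0.05  0.7   1.41]
t 18.0 tcp_f [19.3  0.6 25.6] jaw_f deg -89.7 tilt [ 0.027 -0.031 -0.999] F_f [-8.2 -1.3 11.4] w 56.2 q [ 0.05  0.79  1.62 -0.05  0.7   1.41]
```

```bash
python3 -m inch '[[[0.14,0,-0.26,0,0.5]]]'
python3 - <<'E'
from h import *
st();F=[]
for k in range(8):
    s=camera('side');F.append(robot.get_obs()["ft_force"]@Rf)
print(np.mean(F,0).round(1));st()
cv2.imwrite("pics/f.png",cv2.resize(s[140:290,215:375,::-1],None,fx=4,fy=4,interpolation=2))
E
```

```text
time: 18.08
position: [0.5946, 0.1302, 0.0256]
tool_rot: [0.708, 0.074, -0.696, 0.099]
ft_force: [-7.6, -3.7, 11.7]
grip_width: 0.056
t 18.08 tcp_f [19.3  0.6 25.6] jaw_f deg -89.7 tilt [ 0.021 -0.032 -0.999] F_f [-8.2 -1.8 11.7] w 56.0 q [ 0.05  0.79  1.62 -0.05  0.71  1.41]
[-8.1 -1.6 12.7]
t 18.48 tcp_f [19.3  0.6 25.6] jaw_f deg -89.7 tilt [ 0.021 -0.032 -0.999] F_f [-7.2 -0.9 12.6] w 56.0 q [ 0.05  0.79  1.62 -0.05  0.71  1.41]
```

View pics/f.png

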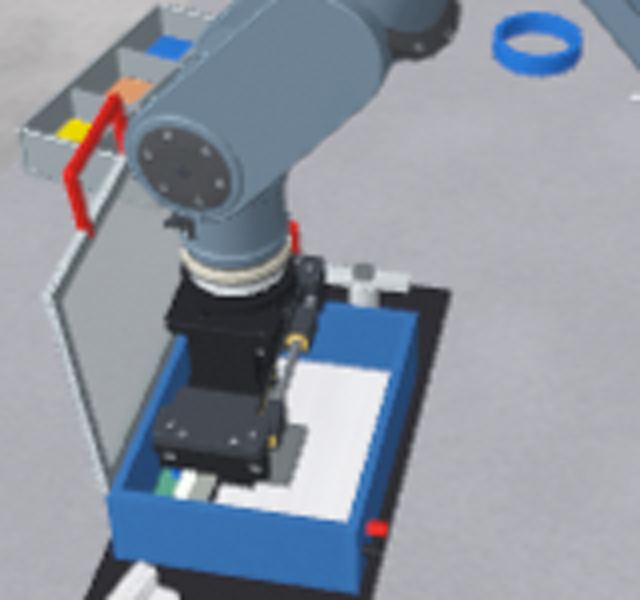

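Forces hold at about 8 N back and 12.7 N down, with the latch and lid fine in the picture. An earlier push stuck with friction near 0.43, so I want more margin on the fence. I'll regrip once more to undo any pitch, then press back first and down second.

```bash
python3 -m inch '[[[0,0,0.1,0,0.5],[0,0,0,0,0.72],[0,0,0,0,0.72],[0,0,0,0,0.72],[0,0,0,0,0.5],[0,0,0,0,0.5],[0,0,0,0,0.5],[0,0,0,0,0.5]]]' 55
python3 -c "
from h import *
st()"
python3 -m inch '[[[0,0,-0.25,0,0.5],[0.1,0,-0.32,0,0.5],[0.14,0,-0.32,0,0.5]]]'
python3 - <<'E'
from h import *
F=[]
st()
for k in range(8):
    s=camera('side');F.append(robot.get_obs()["ft_force"]@Rf)
print(np.mean(F,0).round(1));st()
E
```

```text
time: 19.15
position: [0.5946, 0.1301, 0.0266]
tool_rot: [0.708, 0.074, -0.695, 0.099]
ft_force: [-0.6, -0.2, 1.7]
grip_width: 0.0559
t 19.15 tcp_f [19.3  0.4 26.6] jaw_f deg -89.7 tilt [ 0.023 -0.032 -0.999] F_f [-0.6 -0.   1.7] w 55.9 q [ 0.05  0.79  1.62 -0.05  0.71  1.41]
time: 19.4
position: [0.5967, 0.1307, 0.0265]
tool_rot: [0.703, 0.074, -0.701, 0.099]
ft_force: [-11.6, -4.3, 21.6]
grip_width: 0.0556
t 19.4 tcp_f [21.4  0.5 26.5] jaw_f deg -89.6 tilt [ 0.007 -0.035 -0.999] F_f [-12.3  -1.4  21.6] w 55.6 q [ 0.05  0.79  1.6  -0.05  0.74  1.41]
[-10.1  -1.6  15.7]
t 19.8 tcp_f [21.3  0.5 26.5] jaw_f deg -89.7 tilt [ 0.008 -0.035 -0.999] F_f [-10.3  -0.6  14.8] w 55.9 q [ 0.05  0.79  1.6  -0.05  0.74  1.41]
```

Run:
```python
from h import *
s=camera('side');cv2.imwrite("pics/e.png",cv2.resize(s[235:275,265:305,::-1],None,fx=14,fy=14,interpolation=2));st()
```

```text
t 19.85 tcp_f [21.3  0.5 26.5] jaw_f deg -89.7 tilt [ 0.008 -0.035 -0.999] F_f [-9.1 -1.8 16.9] w 55.8 q [ 0.05  0.79  1.6  -0.05  0.74  1.41]
```

View pics/e.png

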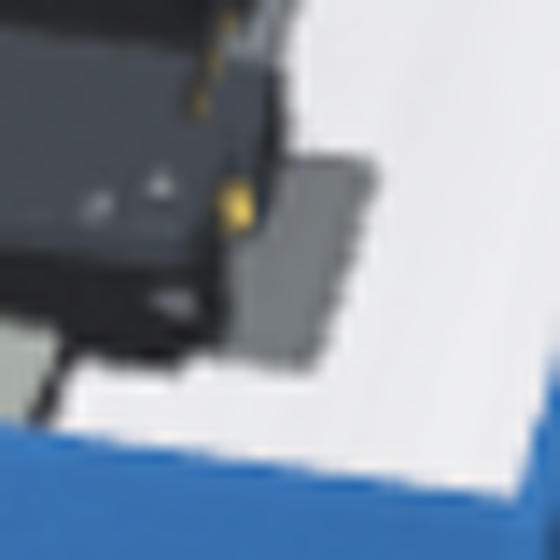

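Run:
```python
from h import *
c=lambda x,y:(265+(x+.5)/14-.5,235+(y+.5)/14-.5)
for x,y,z in((310,370,.012),(378,165,.02),(325,332,.02)):print((tf(plane("side",c(x,y),z))*1000).round(1))
robot.hand_in();st()
```

```text
[-15.1  27.7  12. ]
[-17.2 -24.3  20. ]
[-17.7  24.2  20. ]
the job is handed in; nothing more can be done
the job is handed in; nothing more can be done
```

I swung the latch clear, opened the lid upright, slid the heat sink against the fence and handed the job in while still pressing it. The hand-in gave no verdict, so the result below rests on my own last checks.

**Last checks**
- **Latch and lid:** the side camera put the latch at about 1.7 rad. The arm's position gave the lid at about 1.65 rad when I let go of the bar, and it still looked upright in the later pictures.
- **Sink position:** the foot's front edge measured 15–18 mm short of the fixture centre, against 18 mm expected with the sink touching the fence. The jaws are within about 1 mm of the brass centre and square to 0.3°.
- **Press:** I averaged about 10 N back and 16 N down at the wrist over the last 0.4 s, with the grip set to 55 N.
- **Bystanders:** I did not touch any that I know of, but I did not measure them again at the end.

**Not fully settled**
- **Force on the fence:** I could not measure this directly. Friction on the bed takes up some of the push; an earlier press away from the fence stuck at about 9 N. I regripped and pushed back before down to keep the fence loaded.
- **Sink tilt:** the tool's pitch shifted by about 0.015 rad during the last press. The sink should be flat within tolerance, but the gripper hid its upright.
- **Fixture frame:** the lid and brass measured about 5 mm off the board's centre along y, and I used the brass as the reference.

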